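# Proof-pull the suction foot on the bathroom ledge

### The arm

A 6-joint arm with a two-finger parallel gripper is mounted at the origin on the work surface. World frame = base frame: x ahead of the robot, y to its left, z up, the work surface at z = 0. Lengths are in m, angles in rad, forces in N, time in s.
With the tool pointing down it reaches from about 0.375 to 0.975 m from the base axis. Payload 3.8 kg.
Tool frame: the origin (TCP) lies at the centre of the arm's flange, where the gripper is bolted on; the fingertips stand 173 mm ahead of it and the grasp point (between the pads) lies 155 mm ahead of it (bot.tip_reach is the distance from the TCP to the fingertips, in m); z points along the fingers, y is the line along which they close (so a half turn about z gives the same grasp; the last joint's range is limited). The gripper opens to 85 mm and grips with 20 to 120 N. Pads are 22 mm wide; open, the fingers measure 114 mm over their backs; the gripper's body (76 mm by 85 mm) begins 54 mm behind the grasp point. The pads swing forward as they close: fully open they stand 13 mm farther back than shut.
Start: joints at [-1.15, 0.264, 1.604, -0, 1.274, -0.037], TCP at [0.298, -0.605, 0.405] pointing down, gripper open.
Joint ranges: [-2.63, 2.63], [-0.94, 2.18], [0.31, 2.57], [-1.31, 4.45], [0, 2.66], [-2.55, 2.55]. Speed limits (rad/s): [2.57, 2.57, 3.14, 3.14, 3.14, 3.14].

### API

Orientations are given as a rotation vector (axis times angle).
In Python, from workcell import bot gives the robot as it stands.
- The arm moves only by the tool drive_tool, never from a script. Its arguments are lists of equal length, an entry for each row: "claw": the finger opening in mm, from 0 to 85.4; "slide": the shift along the world's x, y, z each as a share of 0.5 m, from -1 to 1, a list of three; "yaw": the turn about the world's z as a share of 180 degrees, from -1 to 1. A call has 1 to 8 rows; each row is the pose to reach, as a shift and turn from the pose commanded when the call began, turning the shorter way round; what a row does not reach only later rows make up. A row lasts 1/12 s, in which the tool goes at most 41.7 mm and 7.16 degrees, less where a joint would pass 70% of its speed; a pose out of reach is approached as far as the arm can. A call with a number of a shift or a turn outside -1 to 1 is refused whole. A call with a gripper value outside its range is refused whole. The fingers move at their own pace and stop on an object; "newtons" is the grip in N (left out, the last holds). Time passes only in rows, so rows that repeat a pose let the fingers close. It gives the time, the measured TCP pose, the force, the opening and the grip force at its end, in the units of the state.
- bot.read_state(): the state, without advancing time (a new reading comes with each control period).
- bot.read_camera(name): name is "scene" or "side" or "wrist"; returns a dict with "color" (480x640x3 uint8, red, green, blue), "depth" (480x640 float32, m along the optical axis (not along the pixel's ray), 0 where there is no reading), "mtx" (3x3 intrinsics, pixels), "eye" and "rotation" of the camera in the world. Camera axes: x right, y up, looking along -z (the intrinsics and any distortion apply to the point x, -y, -z); pixel columns grow to the right and rows downward; lengths in m; the calibration is good to about 2 mm. A picture is of the moment at which its call begins.
- bot.finish_job(): hands the job in; it is judged then, once.
The state is a dict: "time": time; "q": joint angles; "joint_vel": joint speeds; "joint_torque": joint torques, N m; "tool_pos": TCP position; "tcp_rot": TCP orientation; "wrist_force": force on the tool from outside, world axes, zero at the start; "torque": the same for the moment, N m; "width": opening from 0.0 (shut) to 1.0 (fully open); "grip_force": force on a finger pad.
Only numpy, scipy, OpenCV 4.12 (cv2) and the standard library are available. Lean on these libraries where they do the work, as an engineer would, in place of code of your own. Each camera call takes 0.05 s, during which the arm holds its last target. There are 200 camera calls.

### The job

Prove that the suction foot grips this tile: first slide the gauge's drag pointer right down to zero, then pull the sloping gauge's paddle handle straight out along its slope until the pointer stands level with the steel marker clip, and hold it still there for two seconds. Then ease the handle gently all the way home without letting it snap back, so that the pointer stays behind at the marker as the record, and let go. Do not shift the marker, bump the towel stand that arches over the gauge, or disturb the tumbler, the tiers' contents or anything else.

Things in the scene. Friction and masses are not known exactly. Their poses are not given: they have to be found in the camera images.
- gauge: Fixed gauge: black suction foot (92 mm across) carrying a white housing, 150 x 36 x 24 mm, sloping up at 35 degrees away from the robot. Origin: on the ledge under the foot's centre; z up, x the horizontal direction in which it slopes up, y left. The housing's axis runs from (-60, 0, 25) mm along (cos 35, 0, sin 35); its graduated top face is 12 mm above the axis.
- handle (a point): Grip point of the grey paddle at the gauge's upper end, a plate 10 mm thick along the slope, 44 mm wide, from 48 mm below to 14 mm above this point. x: up the slope (pull direction), y across, z square out of the sloping face (a tool along -z is 35 degrees off vertical). 28 mm above the plane of the housing's top face, which ends 15 mm behind it at rest: keep the fingertips above that face.
- gauge_slide (a joint): How far the handle is pulled out, in m: 0 fully home, 0.080 at most. A spring pulls it home: about 4 N at 0, rising 1.5 N per 10 mm. Let go when pulled out, it snaps back.
- pointer_knob (a point): Centre of the drag pointer's grey knob, which slides on the housing's top face: 10 mm along the slope, 18 mm across, top 26 mm above the face, this point 20 mm. Same axes as the handle. It is pushed or pinched. The pulled handle carries it up (then 115 mm behind the handle point along x); when the handle goes back it stays (friction 1.5 N).
- pointer (a joint): Reading of the drag pointer, in m: 0 at the low (zero) end of the scale, 0.080 at the high end. It cannot be lower than the handle's joint value.
- marker_mid (a point): Middle of the top of the steel marker clip on the left (+y) side of the housing: 10 mm long along the slope, 6 mm above the top face, 17 to 25 mm from the centre line. Same axes as the handle. The pointer is level with it when the knob's centre is equally far along x: pointer equals marker.
- marker (a joint): Where the marker clip is set on the same scale as pointer, in m. It is stiff and must stay.
- towel_stand: Fixed chrome hand-towel stand: an arch of 12 mm bar, 330 mm between its posts, top bar 385 mm above the ledge, straight above where the pulled handle comes; round feet 64 mm across. Origin on the ledge midway between the feet; the bar runs along y. A gripper standing upright on the pulled handle would run into the bar.
- tumbler: Glass tumbler, 72 mm across, 95 mm tall, loose on the ledge to the right of the gauge. Origin: centre of its underside.
- tiers: Fixed stack of three pale grey plastic trays, 200 x 260 mm, 245 mm tall in all, to the left. Origin: centre of its underside.
- swab_box: Clear lidded swab box, 104 x 84 x 82 mm, loose in the top tray. Origin: centre of its underside.
- hairbrush: Pink hairbrush, 200 mm long, loose in the middle tray. Origin: under its middle.
- pill_tin: Round aluminium pill tin, 70 mm across, 22 mm tall, loose in the bottom tray. Origin: centre of its underside.
There are look-alikes about, which are no part of the job. What is meant by the gauge is not yellow, and is the smaller of those in its own colour.

How it is judged:
On the way, in this order (a step that is already met when the one before it is completed fails the run):
1. the drag pointer is at zero (within 5 mm) with the handle home (value of joint each of pointer, gauge_slide below 0.005 m), for 0.2 s.
2. the handle is pulled out so that the pointer it drives is level with the marker (centre within the marker's 10 mm width) and held still for 1.5 s (x of pointer_knob in the frame of marker_mid between -0.005 and 0.005 m and x of handle in the frame of marker_mid above 0.107 m and velocity of joint gauge_slide between -0.03 and 0.03 m/s), for 1.5 s.
At the end, for the whole second after the job is handed in: The handle is fully home (within 4 mm), the drag pointer still stands level with the marker (its centre within 5 mm, half the marker's width, of the marker's middle), and the marker is where it was (within 4 mm) (value of joint gauge_slide below 0.004 m and x of pointer_knob in the frame of marker_mid between -0.005 and 0.005 m and distance of marker_mid from where it was at the start of the episode below 0.004 m); the robot touches nothing.
It fails at once if the handle snaps back (faster than 0.22 m/s) (velocity of joint gauge_slide below -0.22 m/s).
It fails at once if the marker clip is shifted by over 4 mm (distance of marker_mid from where it was at the start of the episode above 0.004 m).
It fails at once if the towel stand is bumped (over 8 N) (contact force between any of the arm, the fingers and towel_stand above 8 N).
It fails at once if a bystander is moved by over 15 mm (distance of any of tumbler, swab_box, hairbrush, pill_tin from where it was at the start of the episode above 0.015 m).
It also fails if it takes over 48 s, if anything falls off the work surface, if the arm or the gripper's body presses on something with over 40 N, if the wrist force passes 120 N, or if a joint passes its speed limit or range.

## Working session

There is one attempt and no reset: what is moved stays moved. The work goes in short steps, Python scripts to look and compute and a tool call to move; the robot and the scene stay as the last step left them, time stands still between calls to the robot, and variables do not carry over. Pictures are saved under pics/ and viewed, at most 10 in all, crops included, and the job is handed in when it is done.

Besides the shell and the picture viewer there is one more tool, called after "Call:" as name(argument=value, ...) on one line, values as JSON. drive_tool: Moves the arm, as the interface text tells. Shift numbers are shares of 0.5 m and turn numbers shares of 180 degrees, none past 1 either way. Its arguments: {"type":"object","properties":{"claw":{"type":"array","items":{"type":"number"}},"slide":{"type":"array","items":{"type":"array","items":{"type":"number"}}},"yaw":{"type":"array","items":{"type":"number"}},"newtons":{"type":"number"}},"required":["claw","slide","yaw"]}

```bash
mkdir -p pics; ls; cat > h.py <<'E'
import numpy as np, cv2, pickle
from workcell import bot
def shot(n,tag):
    c=bot.read_camera(n); pickle.dump(c,open(f'{tag}.pkl','wb')); cv2.imwrite(f'pics/{tag}.png',cv2.cvtColor(c['color'],cv2.COLOR_RGB2BGR)); return c
def load(t): return pickle.load(open(t+'.pkl','rb'))
def cloud(c):
    v,u=np.mgrid[:480,:640]; d=c['depth']; K=np.array(c['mtx'])
    p=np.stack([(u-K[0,2])/K[0,0]*d,-(v-K[1,2])/K[1,1]*d,-d],-1)
    P=p@np.array(c['rotation']).T+np.array(c['eye']); P[d==0]=np.nan; return P
E
python3 - <<'E'
from h import *
for n in ['scene','side','wrist']:
    c=shot(n,n+'0'); print(n,np.array(c['eye']).round(3),np.array(c['rotation']).round(3).tolist(),np.array(c['mtx']).round(1).tolist())
a=[cv2.imread(f'pics/{n}0.png') for n in ['scene','side']]
print({k:np.round(v,3) if k!='x' else 0 for k,v in bot.read_state().items()})
E
```

```text
pics
scene [ 0.547 -0.588  0.893] [0.695, -0.011, -0.003] [[497.9, 0.0, 321.7], [0.0, 497.9, 238.5], [0.0, 0.0, 1.0]]
side [0.301 0.675 0.972] [0.17, -0.925, -2.576] [[546.9, 0.0, 318.9], [0.0, 546.9, 236.1], [0.0, 0.0, 1.0]]
wrist [ 0.373 -0.569  0.374] [-0.297, 0.187, -1.104] [[426.2, 0.0, 321.0], [0.0, 426.2, 247.0], [0.0, 0.0, 1.0]]
{'time': np.float64(0.15), 'q': array([-1.15 ,  0.265,  1.605,  0.   ,  1.274, -0.037]), 'joint_vel': array([-0.   , -0.003, -0.004, -0.   , -0.001,  0.   ]), 'joint_torque': array([ 1.0000e-03, -5.1590e+01, -3.6796e+01, -0.0000e+00,  8.0000e-03,
       -0.0000e+00]), 'tool_pos': array([ 0.298, -0.605,  0.404]), 'tcp_rot': array([-3.058, -0.712,  0.   ]), 'wrist_force': array([-0.32 , -0.586,  0.358]), 'torque': array([-0.046, -0.011,  0.02 ]), 'grip_force': np.float64(0.0), 'width': np.float64(1.002)}
```

```bash
sed -i "s/np.array(c\['rotation'\]).T/cv2.Rodrigues(np.array(c['rotation'],float))[0].T/" h.py
```

```text
(no output)
```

View pics/scene0.png

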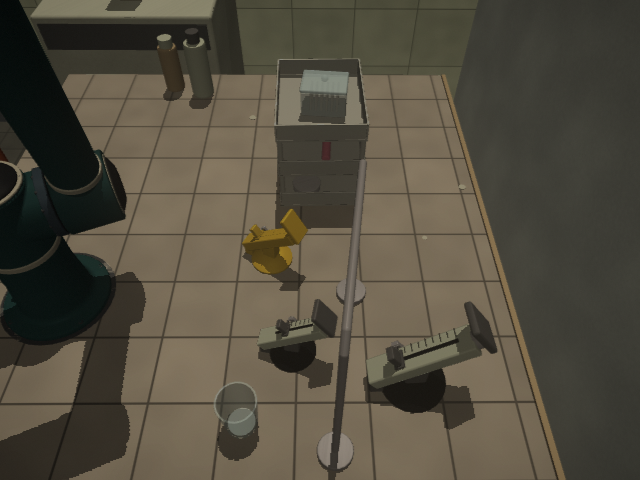

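View pics/side0.png

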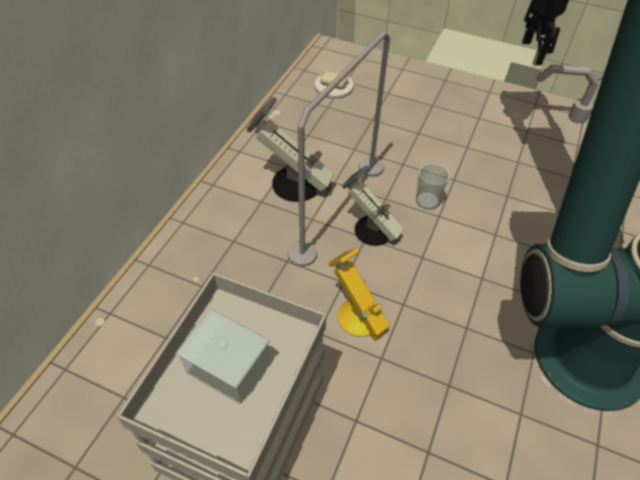

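In the scene picture the candidates are the yellow gauge at (272,240), the small white one at (292,335), under the arch, and the large white one at (425,360). The small white one fits: it isn't yellow, and it's the smaller of the two white ones. I'll confirm this in a crop and measure it.

```bash
python3 - <<'E'
from h import *
c=load('scene0');s=load('side0')
a=cv2.resize(cv2.imread('pics/scene0.png')[285:385,240:360],None,fx=5,fy=5,interpolation=cv2.INTER_CUBIC)
b=cv2.resize(cv2.imread('pics/side0.png')[150:270,330:430],None,fx=4,fy=4,interpolation=cv2.INTER_CUBIC)
cv2.imwrite('pics/cropA.png',a);cv2.imwrite('pics/cropB.png',b)
P=cloud(c)
for (u,v) in [(265,340),(290,327),(310,330),(318,318),(326,318),(283,325),(292,362),(500,300),(363,170),(350,270),(345,330),(335,440),(335,452),(351,293),(242,420)]: print(u,v,P[v,u].round(3))
E
```

```text
265 340 [ 0.451 -0.132  0.047]
290 327 [ 0.499 -0.123  0.078]
310 330 [ 0.536 -0.145  0.108]
318 318 [ 0.551 -0.151  0.158]
326 318 [ 0.564 -0.14   0.14 ]
283 325 [ 0.486 -0.124  0.088]
292 362 [ 0.501 -0.159  0.01 ]
500 300 [ 0.938 -0.013 -0.001]
363 170 [ 0.617 -0.037  0.391]
350 270 [ 0.59  -0.219  0.389]
345 330 [ 0.58  -0.304  0.389]
335 440 [ 0.578 -0.327  0.079]
335 452 [ 0.579 -0.327  0.017]
351 293 [ 0.589 -0.254  0.389]
242 420 [ 0.429 -0.301  0.096]
```

View pics/cropA.png

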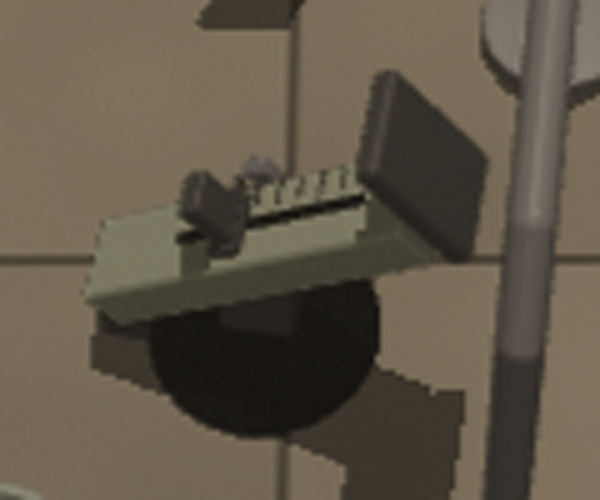

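View pics/cropB.png

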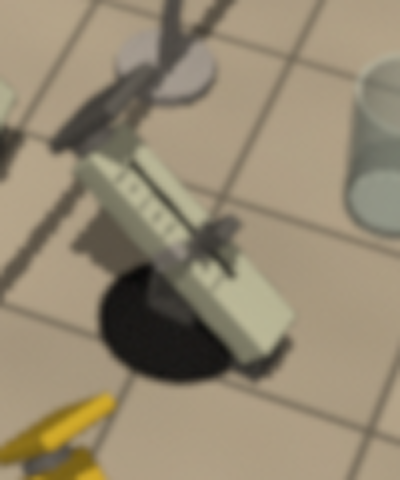

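```bash
cat > fit.py <<'E'
from h import *
from scipy.optimize import least_squares
from scipy.spatial.transform import Rotation as R
def gpts(t):
    c=load(t);P=cloud(c).reshape(-1,3);C=c['color'].reshape(-1,3).astype(int)
    k=(np.hypot(P[:,0]-.505,P[:,1]+.145)<.11)&(P[:,2]>.003)&(P[:,2]<.2); return P[k],C[k]
A={t:gpts(t) for t in ['scene0','side0']}
E
python3 - <<'E'
from fit import *
for t,(P,C) in A.items():
    f=(P[:,2]<.014)&(C.max(1)<60)
    m,r=cv2.minEnclosingCircle((P[f,:2]*1000).astype(np.float32)); print(t,'foot',np.round(m,1),r,f.sum())
    # top face plane: pale pts, normal (-.57cos,-.57sin,.82)
    pale=(C[:,0]>85)&(P[:,2]>.02)
    Q=P[pale]
    rng=np.random.default_rng(0);best=(0,)
    for _ in range(2000):
        a=Q[rng.choice(len(Q),3,False)];n=np.cross(a[1]-a[0],a[2]-a[0]);l=np.linalg.norm(n)
        if l<1e-6: continue
        n/=l;n*=np.sign(n[2])
        if abs(n[2]-.819)>.06: continue
        i=abs((Q-a[0])@n)<.0015
        if i.sum()>best[0]: best=(i.sum(),i)
    I=Q[best[1]];o=I.mean(0);n=np.linalg.svd(I-o)[2][2];n*=np.sign(n[2]);
    print(' plane',best[0],o.round(4),n.round(3),'tilt',np.degrees(np.arccos(n[2])).round(1),'yaw',np.degrees(np.arctan2(-n[1],-n[0])).round(1))
    z=np.array([0,0,1.]);x=z-n*n[2];x/=np.linalg.norm(x);y=np.cross(n,x)
    L=np.c_[(I-o)@x,(I-o)@y];rect=cv2.minAreaRect((L*1000).astype(np.float32));print(' rect',rect)
E
```

```text
scene0 foot [ 497.5 -156.4] 64.2412338256836 601
 plane 473 [ 0.4877 -0.1288  0.072 ] [-0.57   0.088  0.817] tilt 35.2 yaw -8.8
 rect ((1.5127716064453125, 2.7752389907836914), (37.07612991333008, 131.78457641601562), 89.86063385009766)
side0 foot [ 489.3 -126.8] 53.50738525390625 307
 plane 430 [ 0.4981 -0.1253  0.08  ] [-0.561  0.096  0.822] tilt 34.7 yaw -9.7
 rect ((2.11639404296875, 2.247629165649414), (43.766178131103516, 159.7557830810547), 89.6285171508789)
```

```bash
cat >> fit.py <<'E'
yaw=np.radians(-9.2);t=np.radians(35)
ux=np.array([np.cos(yaw),np.sin(yaw),0]);Z=np.array([0,0,1.])
X=ux*np.cos(t)+Z*np.sin(t);Y=np.cross(Z,ux);N=np.cross(X,Y)
o=np.array([.4929,-.127,.076])
def loc(P): return np.c_[(P-o)@X,(P-o)@Y,(P-o)@N]*1000
E
python3 - <<'E'
from fit import *
for t,(P,C) in A.items():
    L=loc(P);pale=C[:,0]>85;h=L[:,2]
    f=pale&(abs(h)<3)&(abs(L[:,1])<35)
    print(t,'face h',np.median(h[f]).round(2),'x pct',np.percentile(L[f,0],[0,1,3,50,97,99,100]).round(1))
    for a in range(-70,90,20):
        g=f&(L[:,0]>a)&(L[:,0]<a+20)
        if g.sum()>5: print('  x',a,'y',np.percentile(L[g,1],[1,5,95,99]).round(1),g.sum())
    k=(h>9)&(h<32)&(L[:,0]<45); print(' knob',k.sum(),np.percentile(L[k],[3,50,97],axis=0).round(1).tolist())
    m=(h>3)&(h<9)&(L[:,1]>12)&(L[:,1]<32)&(L[:,0]<60); print(' mark',m.sum(),np.percentile(L[m],[3,50,97],axis=0).round(1).tolist(),C[m].mean(0).round())
    p=(L[:,0]>65)&(h>2); print(' paddle',p.sum(),np.percentile(L[p],[3,50,97],axis=0).round(1).tolist())
c=load('scene0');P=cloud(c).reshape(-1,3);k=(P[:,2]>.37)&(P[:,2]<.4)&(abs(P[:,0]-.6)<.05)&(P[:,1]<.0);Q=P[k];print('bar',np.polyfit(Q[:,1],Q[:,0],1),Q.min(0),Q.max(0))
E
```

```text
scene0 face h -0.46 x pct [-70.7 -69.8 -68.4   5.5  55.3  58.8  61.1]
  x -70 y [-17.2 -15.5  14.5  17.2] 115
  x -50 y [-17.  -16.4  14.8  16.3] 119
  x -30 y [-16.5 -16.3   5.2   7.3] 20
  x -10 y [-18.2 -17.5  13.3  17.1] 40
  x 10 y [-17.4 -16.8  14.5  21.2] 108
  x 30 y [-18.  -17.3  13.3  15.8] 109
  x 50 y [-17.8 -17.3  10.1  13.7] 42
 knob 103 [[-4.6, -9.7, 9.3], [2.0, -3.0, 20.9], [4.3, 7.4, 26.7]]
 mark 24 [[-1.3, 14.7, 3.4], [7.2, 18.7, 6.1], [12.1, 23.9, 7.6]] [88. 82. 73.]
 paddle 445 [[89.7, -23.0, 3.7], [96.5, -4.5, 26.8], [98.2, 18.2, 42.5]]
side0 face h 0.17 x pct [-72.9 -71.7 -68.8  10.7  76.4  81.2  96.5]
  x -70 y [-16.4 -14.   17.5  19.8] 100
  x -50 y [-17.6 -13.2  18.6  19.9] 102
  x -30 y [-17.  -13.5  18.7  19.9] 81
  x -10 y [-14.6 -13.3  25.7  26.5] 49
  x 10 y [-17.  -14.8  18.3  20.9] 102
  x 30 y [-17.  -15.3  18.6  19.8] 104
  x 50 y [-17.8 -15.8  17.1  18.5] 104
  x 70 y [-17.7 -14.7  16.9  22.1] 48
 knob 62 [[-6.6, -7.7, 10.2], [-1.0, 6.1, 24.1], [3.8, 13.6, 28.6]]
 mark 36 [[-59.5, 12.7, 3.1], [-0.1, 18.5, 4.3], [44.3, 24.9, 7.8]] [145. 141. 121.]
 paddle 178 [[69.0, -17.0, 2.6], [92.8, 8.4, 31.8], [96.6, 22.9, 44.4]]
bar [0.12516966 0.61920726] [ 0.5737989  -0.32451304  0.3700178 ] [ 0.62289975 -0.00990507  0.39246287]
```

Crops confirm the small white gauge: knob at about (283,327), marker clip at about (292,319), paddle at about (325,318) in the scene image, with the pale housing sloping at a fitted 35° and the arch beyond it. Measured: handle home, pointer about 22 mm, marker about 29 mm. Next I check where the open fingertips stand.

```bash
python3 - <<'E'
from h import *
print(bot.tip_reach)
s=np.array(bot.read_state()['tool_pos']);a=np.radians(-63.8);cy=np.array([np.cos(a),np.sin(a)]);cx=np.array([-cy[1],cy[0]])
for t in ['scene0','side0','wrist0']:
    P=cloud(load(t)).reshape(-1,3);k=(np.hypot(*(P[:,:2]-s[:2]).T)<.09)&(P[:,2]>.15);Q=P[k]
    if len(Q)<5: print(t,len(Q));continue
    print(t,len(Q),'min z rel',Q[:,2].min()-s[2])
    for z in np.arange(-.18,-.04,.015):
        g=Q[(Q[:,2]-s[2]>z)&(Q[:,2]-s[2]<z+.015)]
        if len(g)>3: print(z.round(3),len(g),'closing',np.percentile((g[:,:2]-s[:2])@cy,[2,25,50,75,98]).round(3),'wide',np.percentile((g[:,:2]-s[:2])@cx,[2,98]).round(3))
E
```

```text
0.1734
scene0 0
side0 1788 min z rel -0.16272223596177637
-0.165 69 closing [-0.057 -0.05   0.039  0.042  0.048] wide [-0.01   0.012]
-0.15 120 closing [-0.06  -0.055  0.036  0.041  0.048] wide [-0.011  0.011]
-0.135 110 closing [-0.06  -0.055  0.039  0.042  0.047] wide [-0.01   0.012]
-0.12 146 closing [-0.077 -0.07  -0.052  0.041  0.07 ] wide [-0.011  0.014]
-0.105 200 closing [-0.076 -0.066 -0.039  0.021  0.068] wide [-0.011  0.018]
-0.09 215 closing [-0.075 -0.07  -0.031  0.011  0.064] wide [-0.01  0.02]
-0.075 256 closing [-0.073 -0.068 -0.038 -0.013  0.061] wide [-0.011  0.021]
-0.06 145 closing [-0.071 -0.06  -0.04  -0.036 -0.014] wide [-0.012  0.022]
-0.045 221 closing [-0.042 -0.037 -0.032 -0.022  0.001] wide [-0.027  0.038]
wrist0 34646 min z rel -0.16007549664728268
-0.165 1438 closing [-0.053 -0.043  0.042  0.043  0.053] wide [-0.011  0.011]
-0.15 4147 closing [-0.055 -0.043  0.042  0.043  0.056] wide [-0.011  0.011]
-0.135 5179 closing [-0.055 -0.043  0.042  0.044  0.055] wide [-0.009  0.011]
-0.12 12440 closing [-0.07  -0.055  0.037  0.055  0.069] wide [0.    0.013]
-0.105 11441 closing [-0.067 -0.039 -0.005  0.037  0.066] wide [0.004 0.017]
```

View pics/wrist0.png

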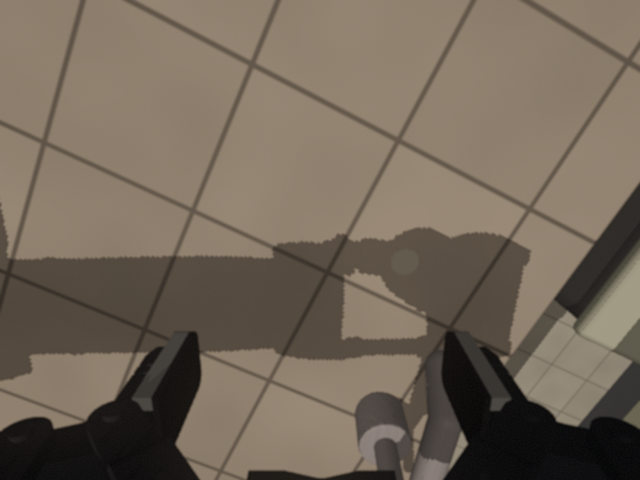

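The open fingertips sit 161 mm ahead of the TCP, with finger backs at ±57 mm. The wrist picture shows only the two open fingers at (170,400) and (480,400), the floor and the arm's shadow. I'm moving to hover above the knob.

Call:
drive_tool(claw=[85.4,85.4,85.4,85.4,85.4,85.4,85.4,85.4], slide=[[0.15,0.485,-0.05],[0.15,0.485,-0.05],[0.15,0.485,-0.05],[0.15,0.485,-0.05],[0.15,0.485,-0.05],[0.15,0.485,-0.05],[0.15,0.485,-0.05],[0.15,0.485,-0.05]], yaw=[0.152,0.152,0.152,0.152,0.152,0.152,0.152,0.152])

```text
time: 0.82
tool_pos: [0.3737, -0.3605, 0.379]
tcp_rot: [-2.8, -1.421, 0.0]
wrist_force: [-0.1, -0.2, -0.5]
width: 0.999
grip_force: 0.0
```

Call:
drive_tool(claw=[85.4,85.4,85.4,85.4,85.4,85.4,85.4,85.4], slide=[[0.154,0.481,-0.088],[0.154,0.481,-0.088],[0.154,0.481,-0.088],[0.154,0.481,-0.088],[0.154,0.481,-0.088],[0.154,0.481,-0.088],[0.154,0.481,-0.088],[0.154,0.481,-0.088]], yaw=[0.15,0.15,0.15,0.15,0.15,0.15,0.15,0.15])

```text
time: 1.48
tool_pos: [0.451, -0.1214, 0.3353]
tcp_rot: [-2.392, -2.036, 0.001]
wrist_force: [0.7, -1.1, 0.1]
width: 1.002
grip_force: 0.0
```

```bash
python3 - <<'E'
from fit import *
c=shot('wrist','wrist1');s=bot.read_state();print(s['tool_pos'],s['tcp_rot'])
P=cloud(c).reshape(-1,3);C=c['color'].reshape(-1,3).astype(int)
L=loc(P);k=(L[:,0]>-90)&(L[:,0]<110)&(abs(L[:,1])<40)&(abs(L[:,2]-15)<35)
L=L[k];C=C[k];h=L[:,2]
f=(C[:,0]>85)&(abs(h)<4)&(abs(L[:,1])<22);print('face h',np.median(h[f]),np.percentile(L[f],[1,50,99],axis=0).round(1).tolist(),f.sum())
print(np.polyfit(L[f,0],h[f],1),np.polyfit(L[f,1],h[f],1))
for nm,m in dict(knob=(h>10)&(h<32)&(abs(L[:,0])<30),mark=(h>3.5)&(h<8)&(L[:,1]>17)&(L[:,1]<28)&(abs(L[:,0])<40),pad=(L[:,0]>80)&(h>2)).items():
    if m.sum(): print(nm,m.sum(),np.percentile(L[m],[2,10,50,90,98],axis=0).round(1).tolist())
E
```

```text
[ 0.45085114 -0.12278952  0.33571495] [ 2.39359060e+00  2.03387893e+00 -1.31869632e-03]
face h 1.3988008381744652 [[-68.7, -18.1, -3.1], [27.3, 2.6, 1.4], [76.2, 17.0, 3.0]] 12730
[-3.06345114e-04  1.26103570e+00] [-0.03292724  1.28614918]
knob 1073 [[-5.2, -8.9, 10.8], [-3.6, -7.0, 13.7], [2.1, 1.1, 25.9], [3.9, 7.7, 28.3], [4.2, 8.0, 28.9]]
mark 166 [[-2.0, 17.1, 3.8], [0.0, 17.6, 4.5], [7.9, 20.6, 7.0], [12.3, 23.2, 7.8], [12.5, 23.3, 7.9]]
pad 4106 [[82.8, -20.8, 2.6], [88.6, -15.9, 18.0], [92.7, 5.3, 42.7], [96.6, 19.7, 44.0], [97.4, 20.1, 44.6]]
```

View pics/wrist1.png

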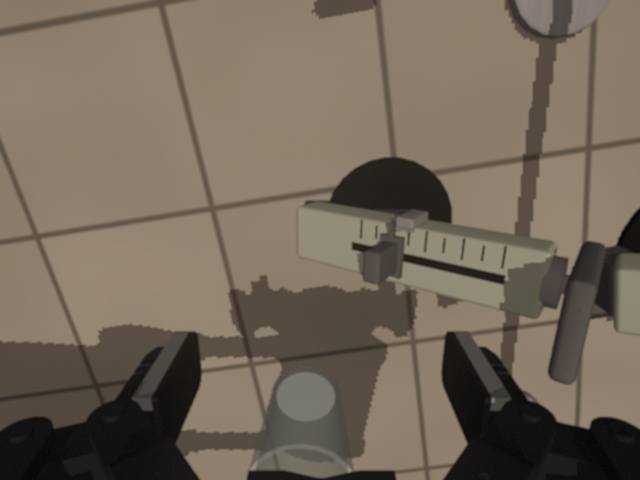

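Wrist view: knob at (380,260), marker clip at (410,220), paddle at (578,315). That puts the knob at s = -0.5 mm, the marker at +7.5 mm and zero at -22.5 mm. I'm descending with the uphill finger just above the knob.

Call:
drive_tool(claw=[85.4,85.4,85.4,85.4,85.4,85.4,85.4], slide=[[0,0.005,-0.04],[0,0.005,-0.08],[0,0.005,-0.11],[0,0.005,-0.13],[0,0.005,-0.145],[0,0.005,-0.16],[0,0.005,-0.16]], yaw=[0,0,0,0,0,0,0])

```text
time: 2.12
tool_pos: [0.4499, -0.1208, 0.2547]
tcp_rot: [-2.397, -2.029, 0.002]
wrist_force: [0.1, 0.6, 0.8]
width: 0.999
grip_force: 0.0
```

```bash
cat > chk.py <<'E'
import sys
from fit import *
t=sys.argv[1]
for n in ['scene','side']:
    c=shot(n,n+t);P=cloud(c).reshape(-1,3);L=loc(P)
    C=c['color'].reshape(-1,3).astype(int);h=L[:,2]
    b=(L[:,0]>-70)&(L[:,0]<75)
    for nm,m in dict(knob=b&(h>10)&(h<27)&(abs(L[:,1])<11),mark=b&(h>3.5)&(h<8)&(L[:,1]>17)&(L[:,1]<28),pad=(L[:,0]>75)&(L[:,0]<160)&(h>2)&(h<44)&(abs(L[:,1])<26)).items():
        if m.sum()>3: print(n,nm,m.sum(),np.percentile(L[m],[3,15,50,85,97],axis=0).round(1)[:,0].tolist())
s=bot.read_state();print(s['time'],s['tool_pos'],s['wrist_force'])
E
python3 chk.py 2; python3 - <<'E'
import cv2,numpy as np
a=cv2.imread('pics/scene2.png')[270:390,220:380];b=cv2.imread('pics/side2.png')[130:250,310:470]
cv2.imwrite('pics/c2.png',np.hstack([cv2.resize(x,(400,300),interpolation=cv2.INTER_CUBIC) for x in (a,b)]))
E
```

```text
scene knob 119 [-5.4, -2.7, 3.0, 25.3, 31.3]
scene pad 448 [89.5, 93.0, 96.6, 97.7, 98.5]
side knob 80 [-7.3, -4.4, 2.6, 19.5, 28.8]
side mark 15 [-13.1, -1.4, 5.0, 10.2, 39.4]
side pad 155 [86.8, 88.7, 93.6, 96.3, 96.7]
2.2167 [ 0.45055314 -0.12054214  0.25600828] [-0.62046452  0.58699933 -0.19662791]
```

View pics/c2.png

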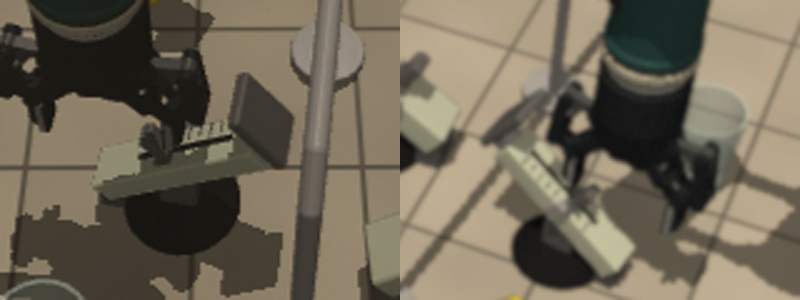

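The uphill finger is just behind the knob (crop at (165,130) left, (575,170) right), clear of the face. I'm pushing down the slope.

Call:
drive_tool(claw=[85.4,85.4,85.4,85.4,85.4,85.4,85.4,85.4], slide=[[-0.006,0.001,-0.0043],[-0.012,0.002,-0.0085],[-0.018,0.003,-0.0128],[-0.024,0.004,-0.017],[-0.03,0.005,-0.0213],[-0.036,0.006,-0.0255],[-0.0396,0.0064,-0.0281],[-0.0396,0.0064,-0.0281]], yaw=[0,0,0,0,0,0,0,0])

```text
time: 2.88
tool_pos: [0.4299, -0.1166, 0.2412]
tcp_rot: [-2.395, -2.031, 0.001]
wrist_force: [-0.0, -0.3, 0.8]
width: 0.997
grip_force: 0.1
```

```bash
python3 chk.py 3
```

```text
scene knob 96 [-22.7, -20.0, -15.3, 1.5, 7.3]
scene mark 8 [8.6, 9.2, 10.4, 12.1, 12.3]
scene pad 442 [89.4, 92.8, 96.5, 97.7, 98.4]
side knob 63 [-23.9, -21.8, -15.6, -3.5, 3.8]
side mark 14 [-46.6, 0.8, 7.3, 9.9, 33.0]
side pad 149 [86.4, 88.8, 93.8, 96.2, 96.6]
2.9833 [ 0.43010127 -0.11663851  0.24126986] [-0.29993501 -0.33012238  1.11969851]
```

Call:
drive_tool(claw=[85.4,85.4,85.4,85.4], slide=[[-0.003,0.0005,-0.002],[-0.006,0.001,-0.004],[-0.0081,0.0013,-0.0057],[-0.0081,0.0013,-0.0057]], yaw=[0,0,0,0])

```text
time: 3.32
tool_pos: [0.4269, -0.1162, 0.2391]
tcp_rot: [2.395, 2.031, 0.002]
wrist_force: [1.4, 0.3, 1.4]
width: 1.001
grip_force: 1.1
```

```bash
python3 chk.py 4
```

```text
scene knob 95 [-26.7, -24.3, -18.5, -2.7, 2.9]
scene mark 14 [6.0, 6.3, 9.4, 11.6, 12.8]
scene pad 446 [89.3, 93.0, 96.6, 97.7, 98.4]
side knob 64 [-27.5, -24.8, -18.9, -9.7, 1.6]
side mark 15 [-43.1, 1.9, 5.2, 10.3, 33.6]
side pad 161 [79.8, 88.4, 93.3, 96.3, 96.6]
3.4167 [ 0.42687492 -0.11617491  0.23911149] [1.85826182 0.01547006 1.1913621 ]
```

Call:
drive_tool(claw=[85.4,85.4,85.4,85.4], slide=[[-0.0016,0.0003,-0.0011],[-0.0032,0.0005,-0.0022],[-0.0032,0.0005,-0.0022],[-0.0032,0.0005,-0.0022]], yaw=[0,0,0,0])

```text
time: 3.75
tool_pos: [0.4262, -0.1161, 0.2388]
tcp_rot: [2.394, 2.029, 0.004]
wrist_force: [5.1, 0.8, 4.2]
width: 0.995
grip_force: 3.3
```

```bash
python3 chk.py 5|grep -v mark
```

```text
scene knob 91 [-25.7, -24.1, -19.1, -2.3, 3.7]
scene pad 447 [89.6, 92.9, 96.5, 97.8, 98.4]
side knob 63 [-26.4, -23.9, -18.3, -6.5, 0.9]
side pad 158 [80.5, 88.3, 93.2, 96.2, 96.6]
3.85 [ 0.42618403 -0.11613293  0.23883399] [5.4433664  1.40916613 4.10626119]
```

The force of about 5 N shows the pointer is on its zero stop. I'm backing off, lifting, and moving behind the paddle so that the back of the leading open finger faces it. The gripper then stays well short of the bar.

Call:
drive_tool(claw=[85.4,85.4,85.4,85.4,85.4,85.4,85.4,85.4], slide=[[0.004,-0.0006,0.006],[0.008,-0.0013,0.04],[0.008,-0.0013,0.1],[0.02,-0.003,0.14],[0.06,-0.01,0.14],[0.099,-0.016,0.14],[0.099,-0.016,0.122],[0.099,-0.016,0.122]], yaw=[0,0,0,0,0,0,0,0])

```text
time: 4.52
tool_pos: [0.473, -0.1236, 0.2961]
tcp_rot: [-2.392, -2.029, 0.006]
wrist_force: [0.5, 0.0, -0.6]
width: 1.0
grip_force: 0.0
```

```bash
python3 chk.py 6; python3 - <<'E'
import cv2,numpy as np
a=cv2.imread('pics/scene6.png')[240:390,200:400];b=cv2.imread('pics/side6.png')[100:250,290:490]
cv2.imwrite('pics/c6.png',np.hstack([cv2.resize(x,(400,300),interpolation=cv2.INTER_CUBIC) for x in (a,b)]))
E
```

```text
scene knob 93 [-26.4, -23.6, -18.7, -17.2, -15.9]
scene mark 16 [-21.4, 3.2, 7.0, 10.7, 11.3]
scene pad 436 [90.2, 93.7, 96.5, 97.8, 98.5]
side knob 48 [-27.4, -26.0, -21.6, -19.0, -18.5]
side mark 8 [-17.4, 4.0, 6.1, 8.5, 9.5]
side pad 133 [86.3, 88.5, 93.4, 96.5, 96.8]
4.6167 [ 0.47237459 -0.12341573  0.29638417] [-0.40387697  0.48864037  0.01761701]
```

View pics/c6.png

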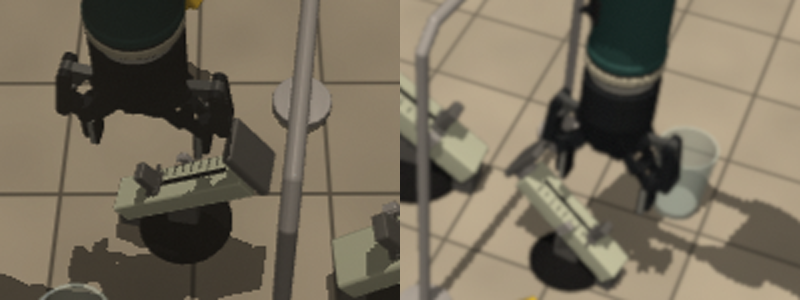

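Call:
drive_tool(claw=[85.4,85.4,85.4,85.4,85.4,85.4,85.4,85.4], slide=[[0.009,-0.0015,0.006],[0.0178,-0.0029,0.006],[0.0243,-0.0039,0.0106],[0.0307,-0.005,0.0152],[0.0372,-0.006,0.0198],[0.0436,-0.007,0.0244],[0.0501,-0.0081,0.029],[0.0501,-0.0081,0.029]], yaw=[0,0,0,0,0,0,0,0])

```text
time: 5.28
tool_pos: [0.4973, -0.1277, 0.3112]
tcp_rot: [-2.391, -2.027, 0.009]
wrist_force: [-7.6, -0.5, -3.4]
width: 1.0
grip_force: 3.5
```

```bash
python3 chk.py 7
```

```text
scene knob 95 [-12.0, -9.1, -4.8, -3.2, -2.1]
scene mark 20 [-1.3, 3.0, 7.9, 10.9, 12.4]
scene pad 425 [89.4, 104.8, 111.1, 112.2, 113.0]
side knob 41 [-14.2, -12.8, -7.8, -4.8, -4.2]
side mark 16 [-38.2, -19.2, 4.3, 8.9, 15.1]
side pad 163 [80.3, 86.6, 106.1, 110.8, 111.3]
5.3833 [ 0.49721307 -0.12763391  0.31118125] [-7.37460582  0.52871416 -2.67867575]
```

Call:
drive_tool(claw=[85.4,85.4,85.4,85.4,85.4], slide=[[0.0065,-0.001,0.0046],[0.013,-0.002,0.0092],[0.0175,-0.0028,0.0124],[0.0202,-0.0033,0.0143],[0.0202,-0.0033,0.0143]], yaw=[0,0,0,0,0])

```text
time: 5.8
tool_pos: [0.5066, -0.1292, 0.3176]
tcp_rot: [-2.389, -2.026, 0.012]
wrist_force: [-9.1, 0.3, -3.2]
width: 1.002
grip_force: 4.5
```

```bash
python3 chk.py 8; python3 - <<'E'
from fit import *
c=shot('wrist','wrist8');P=cloud(c).reshape(-1,3);L=loc(P);h=L[:,2]
b=(L[:,0]>-40)&(L[:,0]<40)
for nm,m in dict(knob=b&(h>12)&(h<29)&(abs(L[:,1])<12),mark=b&(h>5)&(h<9)&(L[:,1]>15)&(L[:,1]<28)).items():
    if m.sum(): print(nm,m.sum(),np.percentile(L[m],[1,3,15,50,85,97,99],axis=0).round(1)[:,0])
a=cv2.imread('pics/wrist8.png')
m=b&(abs(h-15)<20)&(abs(L[:,1])<30);v,u=np.where(m.reshape(480,640));x0,x1,y0,y1=np.percentile(u,1),np.percentile(u,99),np.percentile(v,1),np.percentile(v,99);print(x0,x1,y0,y1)
cv2.imwrite('pics/w8.png',cv2.resize(a[int(y0):int(y1),int(x0):int(x1)],None,fx=4,fy=4,interpolation=cv2.INTER_CUBIC)[:600,:800])
E
```

```text
scene knob 93 [-1.8, 1.6, 6.0, 7.7, 8.3]
scene mark 16 [2.3, 3.5, 6.7, 10.5, 11.3]
scene pad 425 [101.2, 116.1, 121.8, 123.0, 123.7]
side knob 41 [-3.2, -1.7, 2.4, 6.0, 6.5]
side mark 15 [-55.3, -32.5, 3.7, 7.9, 9.8]
side pad 161 [91.0, 97.7, 117.4, 121.6, 122.0]
5.9 [ 0.50651412 -0.12921646  0.31762898] [-8.74704413 -0.6656845  -3.0859311 ]
knob 1316 [-1.4 -0.6  1.7  6.9  7.8  8.3  8.5]
mark 275 [ 2.8  3.1  4.6  8.5 12.1 12.7 12.9]
247.0 364.0 225.0 310.0
```

View pics/w8.png

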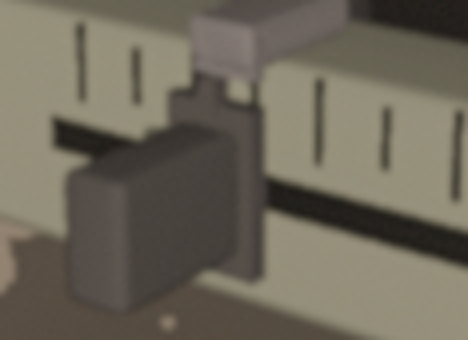

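In the wrist crop the knob's plate (215,180) is just short of the marker clip (260,40). Depth puts the remaining gap at about 4.2 mm.

Call:
drive_tool(claw=[85.4,85.4,85.4,85.4], slide=[[0.0035,-0.0006,0.0025],[0.0073,-0.0012,0.0052],[0.0073,-0.0012,0.0052],[0.0073,-0.0012,0.0052]], yaw=[0,0,0,0])

```text
time: 6.28
tool_pos: [0.5099, -0.1298, 0.3199]
tcp_rot: [-2.389, -2.025, 0.013]
wrist_force: [-9.8, 0.3, -3.8]
width: 1.0
grip_force: 4.8
```

```bash
cat > chk2.py <<'E'
import sys
from fit import *
c=shot('wrist','wrist'+sys.argv[1]);P=cloud(c).reshape(-1,3);L=loc(P);h=L[:,2]
b=(L[:,0]>-40)&(L[:,0]<40)
for nm,m in dict(knob=b&(h>12)&(h<29)&(abs(L[:,1])<12),mark=b&(h>5)&(h<9)&(L[:,1]>15)&(L[:,1]<28)).items():
    if m.sum(): print(nm,m.sum(),np.percentile(L[m],[1,3,15,50,85,97,99],axis=0).round(1)[:,0])
E
python3 chk.py 9; python3 chk2.py 9
```

```text
scene knob 92 [2.0, 4.8, 10.0, 11.6, 12.9]
scene mark 17 [2.1, 2.7, 7.2, 12.1, 12.6]
scene pad 389 [106.3, 120.2, 125.8, 127.0, 127.9]
side knob 37 [0.9, 2.5, 7.2, 9.9, 10.4]
side mark 12 [-60.7, -17.7, 6.0, 10.1, 11.4]
side pad 154 [95.0, 100.4, 121.3, 125.6, 125.9]
6.3833 [ 0.50991136 -0.12978357  0.31997196] [-10.27288885  -0.43419907  -3.62092144]
knob 1303 [ 2.4  3.3  5.6 10.8 11.7 12.1 12.3]
mark 267 [ 2.6  3.1  4.7  9.1 12.2 12.7 13. ]
```

Level to within about 0.5 mm, so I hold here for just over 2 seconds.

Call:
drive_tool(claw=[85.4,85.4,85.4,85.4,85.4,85.4,85.4,85.4], slide=[[0,0,0],[0,0,0],[0,0,0],[0,0,0],[0,0,0],[0,0,0],[0,0,0],[0,0,0]], yaw=[0,0,0,0,0,0,0,0])

```text
time: 7.1
tool_pos: [0.5099, -0.1298, 0.32]
tcp_rot: [-2.389, -2.025, 0.013]
wrist_force: [-11.1, -0.4, -4.3]
width: 1.0
grip_force: 4.7
```

Call:
drive_tool(claw=[85.4,85.4,85.4,85.4,85.4,85.4,85.4,85.4], slide=[[0,0,0],[0,0,0],[0,0,0],[0,0,0],[0,0,0],[0,0,0],[0,0,0],[0,0,0]], yaw=[0,0,0,0,0,0,0,0])

```text
time: 7.77
tool_pos: [0.5099, -0.1298, 0.32]
tcp_rot: [-2.389, -2.026, 0.012]
wrist_force: [-9.9, 0.8, -3.1]
width: 1.002
grip_force: 4.7
```

Call:
drive_tool(claw=[85.4,85.4,85.4,85.4,85.4,85.4,85.4,85.4], slide=[[0,0,0],[0,0,0],[0,0,0],[0,0,0],[0,0,0],[0,0,0],[0,0,0],[0,0,0]], yaw=[0,0,0,0,0,0,0,0])

```text
time: 8.43
tool_pos: [0.5099, -0.1298, 0.32]
tcp_rot: [-2.389, -2.026, 0.013]
wrist_force: [-9.6, -0.5, -3.8]
width: 1.0
grip_force: 4.7
```

```bash
python3 chk.py 10; python3 chk2.py 10
```

```text
scene knob 96 [2.5, 5.2, 10.1, 11.7, 12.8]
scene mark 16 [2.2, 3.9, 7.0, 11.6, 12.1]
scene pad 393 [104.5, 119.4, 125.8, 126.9, 127.7]
side knob 38 [0.9, 2.3, 8.0, 10.4, 10.8]
side mark 14 [-39.0, 1.7, 7.9, 10.8, 38.1]
side pad 157 [78.3, 99.6, 120.7, 125.6, 126.0]
8.5333 [ 0.50990778 -0.12977607  0.31996858] [-9.89173416 -0.78625599 -4.24987135]
knob 1299 [ 2.6  3.3  5.7 10.8 11.7 12.1 12.3]
mark 273 [ 2.8  3.   4.9  9.  12.1 12.7 12.9]
```

Held for over 2 s without moving. I'm easing it home at about 30 mm/s.

Call:
drive_tool(claw=[85.4,85.4,85.4,85.4,85.4,85.4,85.4,85.4], slide=[[-0.002,0.0003,-0.0014],[-0.006,0.001,-0.0042],[-0.01,0.0016,-0.007],[-0.014,0.0022,-0.0098],[-0.018,0.0029,-0.0126],[-0.022,0.0036,-0.0154],[-0.026,0.0042,-0.0182],[-0.03,0.0048,-0.021]], yaw=[0,0,0,0,0,0,0,0])

```text
time: 9.25
tool_pos: [0.4962, -0.1275, 0.3106]
tcp_rot: [-2.392, -2.028, 0.007]
wrist_force: [-4.7, -0.5, -3.8]
width: 1.003
grip_force: 2.5
```

Call:
drive_tool(claw=[85.4,85.4,85.4,85.4,85.4,85.4,85.4,85.4], slide=[[-0.004,0.0006,-0.0028],[-0.008,0.0013,-0.0056],[-0.012,0.0019,-0.0084],[-0.016,0.0026,-0.0112],[-0.02,0.0032,-0.014],[-0.026,0.0042,-0.0182],[-0.036,0.0058,-0.0182],[-0.046,0.0074,-0.0182]], yaw=[0,0,0,0,0,0,0,0])

```text
time: 9.92
tool_pos: [0.4761, -0.1243, 0.3046]
tcp_rot: [2.393, 2.029, 0.004]
wrist_force: [-0.2, -0.1, 0.5]
width: 0.999
grip_force: 0.0
```

```bash
python3 chk.py 11; python3 chk2.py 11
```

```text
scene knob 95 [2.7, 4.7, 10.0, 11.6, 12.6]
scene mark 16 [1.9, 2.6, 7.5, 11.4, 12.7]
scene pad 427 [88.8, 93.6, 96.6, 97.7, 98.6]
side knob 41 [0.7, 2.3, 6.9, 10.1, 10.3]
side mark 10 [2.0, 2.3, 5.7, 8.6, 9.6]
side pad 148 [80.4, 88.4, 93.6, 96.3, 96.7]
10.0167 [ 0.47553631 -0.12421286  0.30457095] [-0.24059694 -0.19927245 -0.63669839]
knob 1420 [ 2.6  3.1  5.1 10.1 11.6 12.  12.1]
mark 316 [ 2.6  3.1  4.2  8.4 11.9 12.5 12.6]
```

The handle is home, the pointer is level with the marker, and the robot is free. I'm withdrawing upward.

Call:
drive_tool(claw=[85.4,85.4,85.4,85.4,85.4,85.4,85.4], slide=[[-0.02,0.003,0.03],[-0.04,0.006,0.1],[-0.06,0.01,0.16],[-0.08,0.013,0.2],[-0.08,0.013,0.2],[-0.08,0.013,0.2],[-0.08,0.013,0.2]], yaw=[0,0,0,0,0,0,0])

```text
time: 10.65
tool_pos: [0.4353, -0.1176, 0.4032]
tcp_rot: [2.396, 2.031, 0.001]
wrist_force: [-0.2, -0.1, 0.6]
width: 0.998
grip_force: 0.0
```

```bash
python3 chk.py 12; python3 chk2.py 12; python3 -c "
from workcell import bot
print(bot.finish_job())"
```

```text
scene knob 95 [2.8, 5.6, 9.8, 11.5, 12.6]
scene mark 17 [2.1, 3.3, 6.8, 11.9, 12.9]
scene pad 444 [89.6, 93.0, 96.6, 97.6, 98.1]
side knob 39 [0.6, 2.1, 7.6, 10.1, 10.7]
side mark 16 [-65.8, -12.7, 4.3, 9.2, 41.8]
side pad 150 [87.0, 88.9, 93.6, 96.4, 96.6]
10.75 [ 0.4350921  -0.11749671  0.40187515] [ 0.31302891 -0.16072539 -1.32619184]
knob 602 [ 2.2  2.8  4.9  9.8 11.6 11.9 12.1]
mark 161 [ 2.5  3.1  4.4  8.2 11.8 12.4 12.7]
the job is handed in; nothing more can be done
None
```

I've handed the job in, but the verdict wasn't shown: I zeroed the pointer, brought it level with the marker (within about 0.5 mm by camera) by pushing the paddle from behind rather than gripping it, held it still for over 2 s, eased the handle home with the pointer left at the marker, and withdrew clear at about 10.7 s.

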